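# Sweep the carrot rounds into the board's tray and close it

### The job

The catch tray under the chopping board is only part-way out: hook its front with a fingertip and draw it all the way out to its stop, then sweep the four carrot rounds along the board and over its right-hand end into the tray with the fingers, and finally push the tray fully home under the board with all four lying in it. Only push and sweep: do not pick any round up, and let none fall onto the worktop. Leave the uncut piece of carrot, the pepper shaker and the mug where they are.

Things in the scene. Friction and masses are not known exactly. Their poses are not given: they have to be found in the camera images.
- board_end (a point): Middle of the right-hand (-y) short end of the chopping board, at the board's top face. The pale wooden board (280 mm in x, 420 mm in y, 20 mm thick, top 78 mm above the worktop) lies on a fixed wooden frame that never moves. Axes turn with the board: x across it, away from the robot; y along it, away from the tray's end, so the board covers y from 0 to +420 mm and x from -140 to +140 mm; z up. Sweeping goes along this point's -y.
- tray (a joint): Travel of the tray in the frame under the board, in m: 0 fully home, 0.14 drawn out to its stop; it starts part-way out (0.065 to 0.09). It slides along -y of the board when drawn out, stays where it is left and takes about 2 N to move. There is no latch and no handle: it is drawn out by a fingertip behind its front and pushed home on the outside of its front.
- tray_front (a point): On the outer face of the tray's wooden front, half-way across, at the floor of the finger notch. Axes as the board's; outside is -y. The front is 226 mm wide in x and 14 mm thick; its top is 56 mm above the worktop, in the middle 90 mm (the notch) 43 mm. The face a fingertip can hook lies 14 mm to +y of this point. At home this point lies 9 mm beyond the board's end.
- tray_floor (a point): Centre of the inside floor of the steel tray, 19 mm above the worktop; axes as the board's. The inside is 164 mm in x, 232 mm in y and 33 mm deep, flat and empty. Its rear part stays under the board; when fully out, about 130 mm of it lies open beyond the board's end, and everything pushed over that end within 60 mm of its middle falls in.
- round0_mid (a point): Centre of a loose carrot round lying flat on the board: a plain orange disc 37 mm in diameter and 15 mm thick, 12 to 21 g.
- round1_mid (a point): Centre of a loose carrot round lying flat on the board: a plain orange disc 35 mm in diameter and 15 mm thick, 12 to 21 g.
- round2_mid (a point): Centre of a loose carrot round lying flat on the board: a plain orange disc 33 mm in diameter and 15 mm thick, 12 to 21 g.
- round3_mid (a point): Centre of a loose carrot round lying flat on the board: a plain orange disc 31 mm in diameter and 15 mm thick, 12 to 21 g.
- uncut_carrot_mid (a point): Centre of the uncut piece of carrot, lying on the board to the left of the rounds (102 mm long along its x, 43 mm thick, a green stub at +x). It stays.
- pepper_mid (a point): Centre (half-way up) of a glass pepper shaker, 44 mm wide and 90 mm tall, standing on the board, rear left. Loose; it stays.
- mug_mid (a point): Centre (half-way up) of a white mug, 92 mm wide (127 mm with handle) and 95 mm tall, standing on the worktop behind and to the right of the tray. Loose; it stays.

How it is judged:
On the way, in this order (a step that is already met when the one before it is completed fails the run):
1. the tray is drawn out to its stop (at least 0.13 of 0.14 m) with the rounds still on the board (value of joint tray above 0.13 m and height (world z) of each of round0_mid, round1_mid, round2_mid, round3_mid above 0.075 m), for 0.1 s.
2. all four rounds have been swept into the drawn-out tray (value of joint tray above 0.1 m and x of round0_mid in the frame of tray_floor between -0.084 and 0.084 m and y of round0_mid in the frame of tray_floor between -0.117 and 0.117 m and z of round0_mid in the frame of tray_floor between 0 and 0.05 m and x of round1_mid in the frame of tray_floor between -0.084 and 0.084 m and y of round1_mid in the frame of tray_floor between -0.117 and 0.117 m and z of round1_mid in the frame of tray_floor between 0 and 0.05 m and x of round2_mid in the frame of tray_floor between -0.084 and 0.084 m and y of round2_mid in the frame of tray_floor between -0.117 and 0.117 m and z of round2_mid in the frame of tray_floor between 0 and 0.05 m and x of round3_mid in the frame of tray_floor between -0.084 and 0.084 m and y of round3_mid in the frame of tray_floor between -0.117 and 0.117 m and z of round3_mid in the frame of tray_floor between 0 and 0.05 m), for 0.2 s.
At the end, for the whole second after the job is handed in: The tray is home (within 5 mm), all four rounds lie inside it below its rim, and the uncut carrot, pepper shaker and mug are within 20 mm of where they were (value of joint tray below 0.005 m and x of round0_mid in the frame of tray_floor between -0.084 and 0.084 m and y of round0_mid in the frame of tray_floor between -0.117 and 0.117 m and z of round0_mid in the frame of tray_floor between 0 and 0.036 m and x of round1_mid in the frame of tray_floor between -0.084 and 0.084 m and y of round1_mid in the frame of tray_floor between -0.117 and 0.117 m and z of round1_mid in the frame of tray_floor between 0 and 0.036 m and x of round2_mid in the frame of tray_floor between -0.084 and 0.084 m and y of round2_mid in the frame of tray_floor between -0.117 and 0.117 m and z of round2_mid in the frame of tray_floor between 0 and 0.036 m and x of round3_mid in the frame of tray_floor between -0.084 and 0.084 m and y of round3_mid in the frame of tray_floor between -0.117 and 0.117 m and z of round3_mid in the frame of tray_floor between 0 and 0.036 m and distance of each of uncut_carrot_mid, pepper_mid, mug_mid from where it was at the start of the episode below 0.02 m); the robot touches nothing.
It fails at once if the uncut carrot is moved or knocked over (more than 20 mm) (distance of uncut_carrot_mid from where it was at the start of the episode above 0.02 m).
It fails at once if the pepper shaker is moved or knocked over (more than 20 mm) (distance of pepper_mid from where it was at the start of the episode above 0.02 m).
It fails at once if the mug is moved or knocked over (more than 20 mm) (distance of mug_mid from where it was at the start of the episode above 0.02 m).
It fails at once if a carrot round is lifted clear of the board (more than about 25 mm) (height (world z) of any of round0_mid, round1_mid, round2_mid, round3_mid above 0.112 m).
It fails at once if a carrot round falls onto the worktop (height (world z) of any of round0_mid, round1_mid, round2_mid, round3_mid below 0.0125 m).
It also fails if it takes over 67 s, if anything falls off the work surface, if the arm or the gripper's body presses on something with over 40 N, if the wrist force passes 120 N, or if a joint passes its speed limit or range.

### The arm

A 7-joint arm with a two-finger parallel gripper is mounted at the origin on a cart in front of the work surface, level with it; the furniture and walls round the work are solid. World frame = base frame: x ahead of the robot, y to its left, z up, the work surface at z = 0. Lengths are in m, angles in rad, forces in N, time in s.
With the tool pointing down it reaches from about 0.425 to 0.95 m from the base axis. Payload 16.7 kg.
Tool frame: the origin (TCP) lies on the centre line of the jaws, within the pads' length; the fingertips stand 25 mm ahead of it and the grasp point (between the pads) lies 6 mm ahead of it (finger_overhang is the distance from the TCP to the fingertips, in m); z points along the fingers, y is the line along which they close (so a half turn about z gives the same grasp; the last joint's range is limited). The gripper opens to 94 mm and grips with 3 to 60 N. Pads are 16 mm wide; open, the fingers measure 119 mm over their backs; the gripper's body (75 mm by 177 mm) begins 78 mm behind the grasp point.
Start: joints at [1.016, 0.426, 0.074, 1.606, -0.034, 1.111, -0.067], TCP at [0.266, -0.62, 0.23] pointing down, gripper open.
Joint ranges: [-2.85, 2.85], [-0.5, 2.14], [-1.23, 1.37], [0.21, 2.46], [-1.02, 4.16], [0.16, 2.05], [-2.73, 2.73]. Speed limits (rad/s): [1.89, 1.89, 2.39, 2.39, 3.01, 3.01, 3.01].

### API

Orientations are given as a unit quaternion [w, x, y, z].
In Python, from plant import * gives the robot as it stands. Calls block until the motion is done:
- goto(position, orientation): joint-space move of the TCP to a pose.
- movel(position, rate=0.15, rotation=None, until_force=None): straight line of the TCP; rotation=None keeps the orientation; rate is the mean speed in m/s. With until_force (N) it stops when the force on the tool has changed by that much, and returns True; else False.
- move_joints(angles): joint-space move.
- set_gripper(opening, strength=None): finger opening in m; strength is the grip in N (None keeps the last); returns when the fingers have stopped.
- hold(seconds).
- inverse_kinematics(position, orientation): joint angles nearest the present ones, or None.
- state(): the state.
- camera(name): name is "side" or "top"; returns the picture (420x560x3 uint8, red, green, blue); there is no depth.
- get_calibration(name): a dict with "K" (3x3 intrinsics, pixels), "world_to_cam" (4x4, takes a point from world to camera coordinates). Camera axes: x right, y down, z forward; pixel columns grow to the right and rows downward; lengths in m; the calibration is good to about 2 mm. A picture is of the moment at which its call begins. get_calibration takes no time and is no camera call.
A pose or a line that the arm cannot do raises MotionError and nothing moves.
- finish_job(): hands the job in; it is judged then, once.
The state is a dict: "time_s": time; "joint_pos": joint angles; "joint_vel": joint speeds; "joint_efforts": joint torques, N m; "eef_pos": TCP position; "ee_rot": TCP orientation; "ft_force": force on the tool from outside, world axes, zero at the start; "torque": the same for the moment, N m; "opening": finger opening in m; "finger_force": force on a finger pad.
Only numpy, scipy, OpenCV 4.12 (cv2) and the standard library are available. Lean on these libraries where they do the work, as an engineer would, in place of code of your own. Each camera call takes 0.05 s, during which the arm holds its last target. There are 200 camera calls.

## Working session

There is one attempt and no reset: what is moved stays moved. The work goes in short steps, each a Python script; the robot and the scene stay as the last script left them, time stands still between calls to the robot, and variables do not carry over. Pictures are saved under pics/ and viewed, at most 10 in all, crops included, and the job is handed in when it is done.

```bash
mkdir -p pics; python3 - <<'E'
from plant import *
import cv2
for n in("top","side"):
    cv2.imwrite(f"pics/{n}0.png",cv2.resize(camera(n)[:,:,::-1],(800,600),interpolation=cv2.INTER_CUBIC))
    c=get_calibration(n);print(c["K"],c["world_to_cam"])
s=state();print(s["time_s"],s["eef_pos"],s["ee_rot"],s["opening"])
E
```

```text
[[399.02735662   0.         281.76821165]
 [  0.         399.02735662 210.73794517]
 [  0.           0.           1.        ]] [[-0.00762995 -0.9999278   0.00928328  0.00321804]
 [-0.9875386   0.00607543 -0.15725966  0.59851804]
 [ 0.15719191 -0.01036748 -0.98751366  1.10796399]
 [ 0.          0.          0.          1.        ]]
[[391.45952598   0.         284.99258016]
 [  0.         391.45952598 205.76617044]
 [  0.           0.           1.        ]] [[ 0.99501965 -0.09920539  0.00970526 -0.58848752]
 [-0.03339554 -0.42351652 -0.90527261  0.13892671]
 [ 0.09391826  0.90043992 -0.42472028  0.83808277]
 [ 0.          0.          0.          1.        ]]
0.1 [ 0.26629928 -0.61983147  0.22983307] [-5.82012460e-04  9.79486747e-01  2.01507698e-01 -1.49531279e-04] 0.0936460279513942
```

View pics/top0.png

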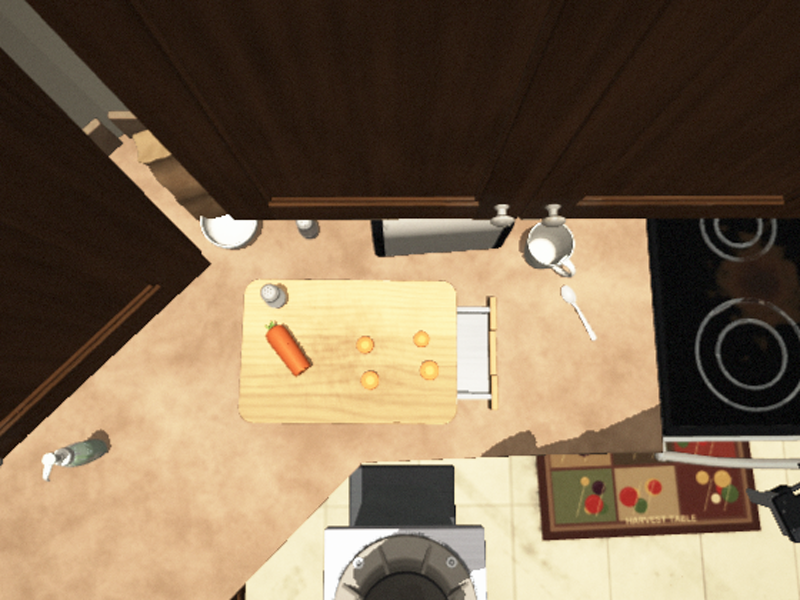

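View pics/side0.png

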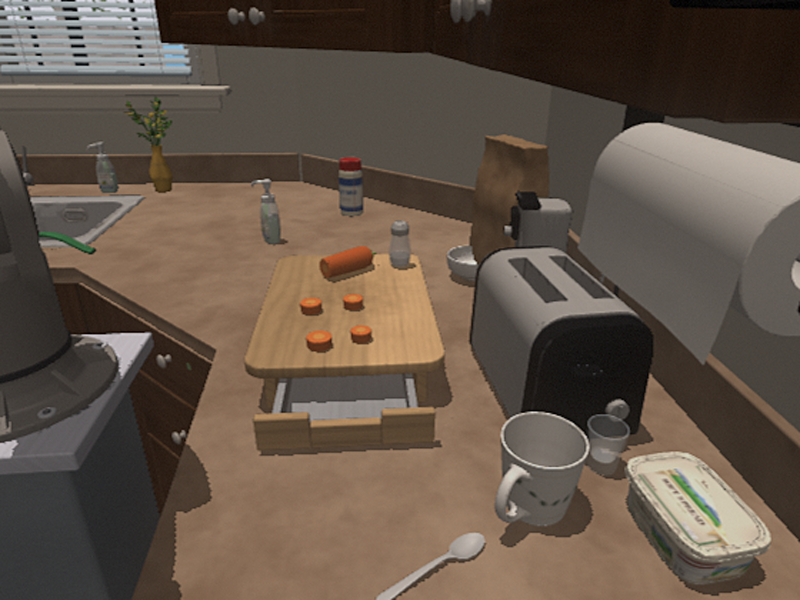

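The top view shows the board (columns 240–457, rows 280–422), the tray front at columns 490–497 and rounds near (365,345), (421,340), (370,380), (429,370). The mug is at (550,245). The side view confirms the notch in the middle of the front.

```bash
cat > h.py <<'E'
from plant import *
import numpy as np, cv2
def ray(n,px,z,s=560/800):
    c=get_calibration(n);T=c["world_to_cam"];R,t=T[:3,:3],T[:3,3]
    d=R.T@np.linalg.inv(c["K"])@np.array([(px[0]+.5)*s-.5,(px[1]+.5)*s-.5,1]);o=-R.T@t
    return o+d*(z-o[2])/d[2]
def proj(n,p,s=800/560):
    c=get_calibration(n);q=c["world_to_cam"]@np.append(p,1);q=c["K"]@q[:3];return q[:2]/q[2]*s
E
python3 - <<'E'
from h import *
np.set_printoptions(precision=4,suppress=True)
P=dict(rearL=(262,280,.078),rearR=(445,280.5,.078),frL=(255,422.5,.078),frR=(445,423,.078),endA=(457,300,.078),endB=(457,405,.078),leftA=(244,295,.078),leftB=(239.5,408,.078),
frontTopRear=(496,297,.056),frontTopFront=(497,408,.056),inRear=(489.5,297,.056),inFr=(490,408,.056),r0=(365,345,.093),r1=(421,339.5,.093),r2=(370,380,.093),r3=(429,370.5,.093),mug=(550,243,.095))
for k,v in P.items(): print(k,ray("top",v[:2],v[2])[:2])
S=dict(r0=(353,298,.093),r1=(361,330,.093),r2=(311,302,.093),r3=(319,337,.093),frL=(255,414,.056),frR=(434,408,.056),nL=(311,419,.056),nR=(383,415,.056))
for k,v in S.items(): print(k,ray("side",v[:2],v[2])[:2])
im=camera("top")[190:300,270:360,::-1];cv2.imwrite("pics/c.png",cv2.resize(im,None,fx=5.4,fy=5.4,interpolation=cv2.INTER_CUBIC))
E
```

```text
rearL [0.638  0.2777]
rearR [ 0.6349 -0.0848]
frL [0.3618 0.2824]
frR [ 0.3579 -0.0795]
endA [ 0.5955 -0.1078]
endB [ 0.3915 -0.1031]
leftA [0.6081 0.3121]
leftB [0.3891 0.3128]
frontTopRear [ 0.6047 -0.189 ]
frontTopFront [ 0.3846 -0.1836]
inRear [ 0.6048 -0.1759]
inFr [ 0.3847 -0.1699]
r0 [0.5066 0.0727]
r1 [ 0.5165 -0.035 ]
r2 [0.44  0.063]
r3 [ 0.4571 -0.0496]
mug [ 0.7059 -0.2927]
r0 [0.5087 0.0743]
r1 [ 0.5191 -0.0351]
r2 [0.4414 0.0647]
r3 [ 0.4591 -0.0509]
frL [ 0.3835 -0.1732]
frR [ 0.6069 -0.1803]
nL [ 0.4532 -0.1892]
nR [ 0.5416 -0.189 ]
```

View pics/c.png

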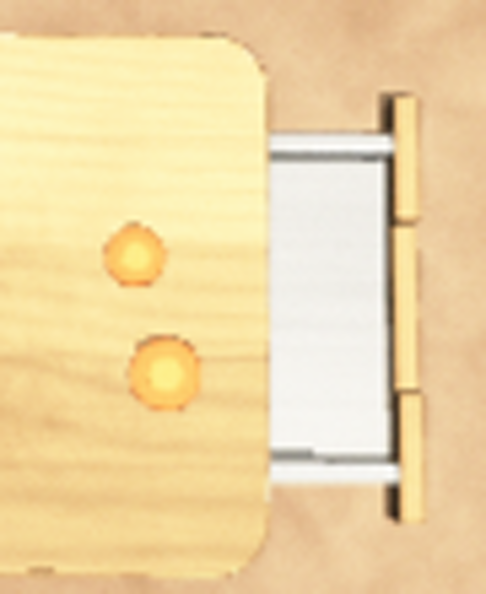

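```bash
cat >> h.py <<'E'
from scipy.spatial.transform import Rotation as Ro
PSI=-0.018
def quat(flip):
    y=np.array([np.cos(PSI),np.sin(PSI),0])*(-1 if flip else 1);z=np.array([0,0,-1.])
    q=Ro.from_matrix(np.c_[np.cross(y,z),y,z]).as_quat();return q[[3,0,1,2]]
def best(p):
    c=[(abs(j[6]),f) for f in(0,1) if (j:=inverse_kinematics(p,quat(f))) is not None]
    return quat(min(c)[1])
def pr(*a):
    s=state();print(*a,round(s["time_s"],2),np.round(s["eef_pos"],4),np.round(s["ft_force"],1),round(s["opening"],4))
E
python3 - <<'E'
from h import *
p=[.496,-.14,.16]
set_gripper(0.0)
goto(p,best(p)); pr("hover")
print(movel([.496,-.14,.055],until_force=8)); pr("in")
print(movel([.4942,-.246,.055],rate=.06,until_force=14)); pr("out")
cv2.imwrite("pics/t1.png",cv2.resize(camera("top")[180:330,150:390,::-1],None,fx=3.3,fy=3.3,interpolation=cv2.INTER_CUBIC))
E
```

```text
hover 3.51 [ 0.496  -0.1413  0.16  ] [ 1.5  0.4 -0.1] 0.0005
False
in 4.36 [ 0.4964 -0.1401  0.0556] [1.2 0.3 0.7] 0.0003
True
out 5.7 [ 0.4945 -0.2291  0.0547] [1.4 4.  3.7] 0.0007
```

View pics/t1.png

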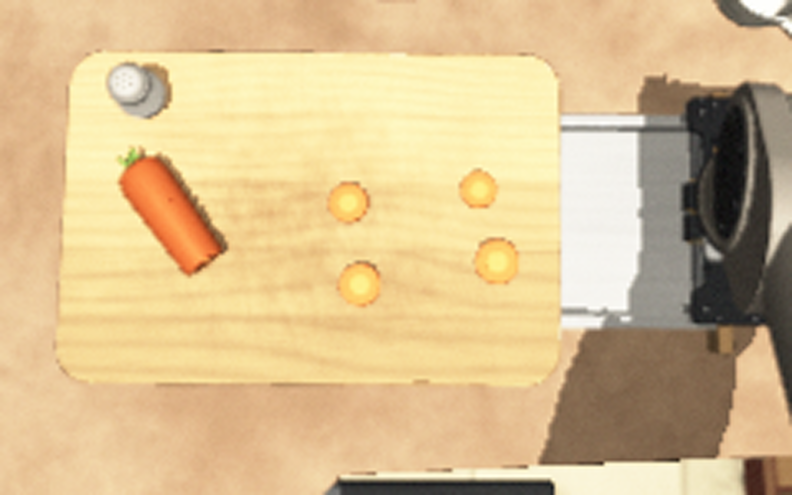

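The tray has come out with the finger behind its front, and the rounds haven't moved. I'll confirm the stop, then sweep the two nearest rounds.

```bash
cat >> h.py <<'E'
def sweep(x0,y0,x1,ys=.045,yend=-.128):
    q=state()["ee_rot"]; s=y0+ys; z=.1085
    movel([x0,s,.135],rate=.3)
    hit=movel([x0,s,z],rate=.1,until_force=6); pr("down",hit)
    movel([x1,yend,z],rate=.09); hold(.3); pr("swept")
    movel([x1,yend+.02,z],rate=.15); movel([x1,yend+.02,.135],rate=.3)
E
python3 - <<'E'
from h import *
print(movel([.4940,-.243,.055],rate=.04,until_force=18)); pr("out")
y=state()["eef_pos"][1]
movel([.494,y+.012,.055]); movel([.494,y+.012,.14],rate=.25)
set_gripper(.020); pr("g")
sweep(.458,-.050,.460); sweep(.518,-.035,.522)
movel([.51,.115,.16],rate=.3); pr("end")
cv2.imwrite("pics/t2.png",cv2.resize(camera("top")[180:330,150:390,::-1],None,fx=3.3,fy=3.3,interpolation=cv2.INTER_CUBIC))
E
```

```text
True
out 5.96 [ 0.4944 -0.2291  0.0544] [0.  1.1 0.8] 0.0003
g 7.22 [ 0.4939 -0.217   0.1397] [ 0.2 -0.2  0.1] 0.02
down False 8.51 [ 0.4579 -0.0057  0.1083] [0.3 0.1 0.5] 0.0199
swept 10.32 [ 0.46   -0.1278  0.1085] [0.4 0.3 0.5] 0.0199
down False 11.87 [0.5176 0.0093 0.1082] [ 0.5 -0.  -0.3] 0.0199
swept 13.85 [ 0.522  -0.1279  0.1085] [-0.9  0.3  0. ] 0.0199
end 15.28 [0.5098 0.1134 0.1594] [ 0.1 -0.4  0.6] 0.0199
```

View pics/t2.png

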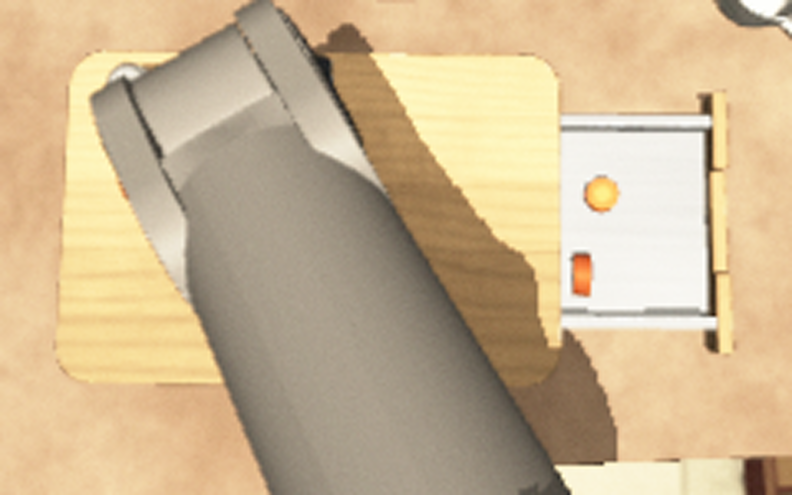

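Tray at its stop with two rounds in it, one standing on edge near (582,275). Next come the other two.

```bash
python3 - <<'E'
from h import *
sweep(.508,.073,.535); 
movel([.4415,.11,.15],rate=.3)
sweep(.4415,.064,.488)
movel([.49,-.25,.2],rate=.3); movel([.49,-.33,.2],rate=.3); pr("end")
for n,a in(("top",np.s_[180:330,150:390]),("side",np.s_[170:330,150:350])):
    cv2.imwrite(f"pics/{n}3.png",cv2.resize(camera(n)[a][:,:,::-1],None,fx=3.3,fy=3.3,interpolation=cv2.INTER_CUBIC))
E
```

```text
down False 16.0 [0.508  0.1179 0.1088] [-0.1  0.2  0.5] 0.0197
swept 19.2 [ 0.535  -0.1279  0.1085] [ 0.4  0.1 -0.4] 0.0199
down False 21.34 [0.4414 0.109  0.1086] [ 0.5  0.4 -0.2] 0.02
swept 24.48 [ 0.488  -0.128   0.1085] [-0.3  0.7  0.5] 0.02
end 26.09 [ 0.4897 -0.3297  0.1989] [-0.5  1.   0.3] 0.0202
```

View pics/top3.png

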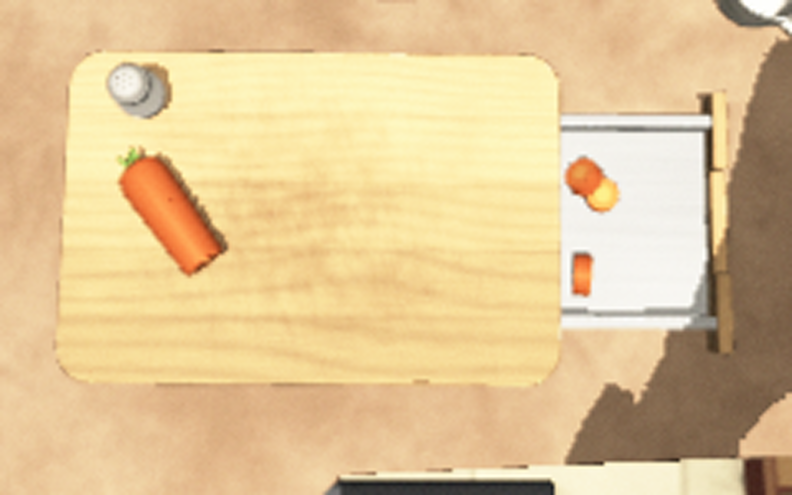

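View pics/side3.png

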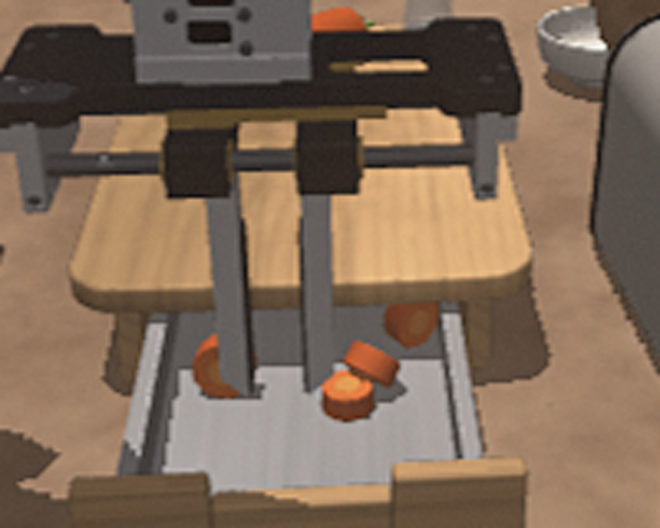

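All four rounds look to be in the tray: one flat at (603,195), one leaning on it, one on edge at (582,275), and one on edge at the rear, at (412,322) in the side crop. I'll check the rear one against the tray bounds, then push slowly.

```bash
python3 - <<'E'
from h import *
print(ray("side",(412/3.3+150,345/3.3+170),.019,1)[:2], "centre at z.037:",ray("side",(410/3.3+150,322/3.3+170),.037,1)[:2])
y=-.275
set_gripper(0.0)
movel([.4935,y,.2],rate=.3); movel([.4935,y,.05],rate=.2,until_force=8); pr("down")
print(movel([.4955,-.16,.05],rate=.05,until_force=15)); pr("mid")
print(movel([.496,-.112,.05],rate=.025,until_force=15)); pr("home")
e=state()["eef_pos"]
movel([.4955,e[1]-.03,.05],rate=.1); pr("off")
for n,a in(("top",np.s_[180:330,150:390]),("side",np.s_[170:350,150:350])):
    cv2.imwrite(f"pics/{n}4.png",cv2.resize(camera(n)[a][:,:,::-1],None,fx=3.3,fy=3.3,interpolation=cv2.INTER_CUBIC))
E
```

```text
[ 0.5614265  -0.08959568] centre at z.037: [ 0.56011883 -0.09091168]
down 27.92 [ 0.494  -0.2755  0.0508] [1.  0.  0.8] 0.0005
False
mid 30.37 [ 0.4957 -0.16    0.0501] [-0.2 -1.1 -1. ] 0.0004
True
home 31.76 [ 0.4958 -0.122   0.0499] [-0.3 -3.5  2.8] 0.0004
off 32.21 [ 0.4953 -0.1519  0.0499] [ 0.1  0.5 -0.3] 0.0004
```

View pics/side4.png

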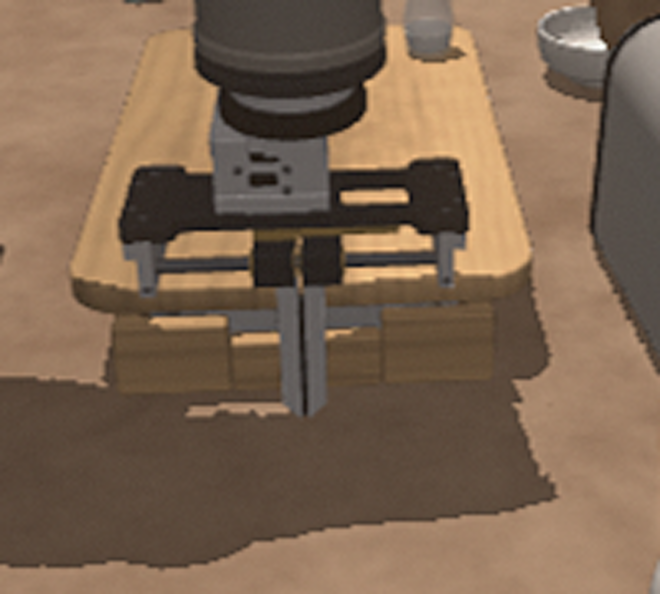

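The front sits under the board's end and no rounds are on the worktop. One firmer push will confirm the home stop, then I'll retreat and hand in.

```bash
python3 - <<'E'
from h import *
print(movel([.496,-.108,.05],rate=.03,until_force=25)); pr("home2"); hold(.2); pr("held")
movel([.4955,-.2,.05],rate=.12); movel([.4955,-.2,.22],rate=.25); hold(.5)
i=camera("top");a=i[180:330,150:390][:,:,::-1]
cv2.imwrite("pics/t5.png",cv2.resize(a,None,fx=3.3,fy=3.3)); pr("end")
E
```

```text
True
home2 33.32 [ 0.4957 -0.122   0.0499] [ 1.3 -4.2  2. ] 0.0006
held 33.52 [ 0.4956 -0.122   0.0499] [ 0.6 -3.   2.5] 0.0007
end 35.7 [ 0.4955 -0.2     0.2199] [ 0.7  0.3 -0.3] 0.0005
```

View pics/t5.png

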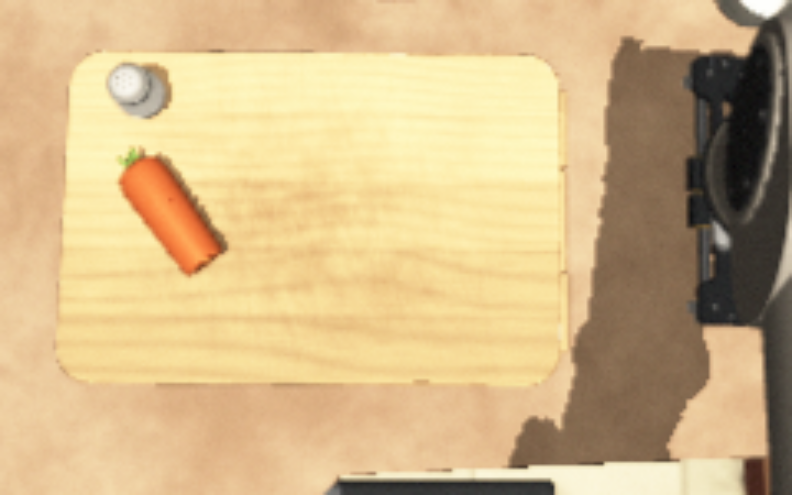

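The tray stops hard at the same place (y = -0.122), so it is home. The carrot and shaker haven't moved.

```bash
python3 -c "
from plant import *
print(finish_job())"
```

```text
the job is handed in; nothing more can be done
None
```

I handed the job in after about 36 s: the tray was drawn to its stop, all four rounds were swept in, and it was pushed home against its hard stop. The carrot, shaker and mug looked unmoved, but the rounds can't be seen under the board and no verdict was returned.

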